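Cover the wide culture jar

ROBOT

A 6-joint arm with a two-finger parallel gripper is mounted at the origin on the work surface. World frame = base frame: x ahead of the robot, y to its left, z up, the work surface at z = 0. Lengths are in mm, angles in degrees, forces in N, time in s.
With the tool pointing down it reaches from about 350 to 875 mm from the base axis. Payload 4.2 kg.
Tool frame: the origin (TCP) lies midway between the tips of the shut fingers; the grasp point (between the pads) lies 19 mm behind it; z points along the fingers, y is the direction in which the jaws open and shut (so a half turn about z gives the same grasp; the last joint's range is limited). The gripper opens to 87 mm and grips with 3 to 60 N. Pads are 19 mm wide; open, the fingers measure 117 mm over their backs; the gripper's body (75 mm by 190 mm) begins 51 mm behind the grasp point.
Start: joints at [91.65, 22.042, 0.453, 0, -68.411, -14.817], TCP at [142.333, 608.556, 222.55] pointing down, gripper open.
Joint ranges: [-179.83, 179.83], [-69.29, 118.12], [-61.27, 80.66], [-181.25, 117.63], [-171.15, -9.14], [-177.46, 177.46]. Speed limits (degrees/s): [159.86, 159.86, 180, 180, 180, 180].

INTERFACE

Orientations are given as a 3x3 rotation matrix whose columns are the frame's x, y, z axes.
In Python, from rig import bot gives the robot as it stands.
- The arm moves only by the tool move_arm, never from a script. Its argument "rows" is a list of rows, each an object with "claw": the opening, from -1 (shut) to 1 (fully open); "slide": the shift along the tool's x, y, z normalised to -1 to 1, where 1 is 30 mm, a list of three; "turn": the turn, a rotation vector about the tool's x, y, z normalised to -1 to 1, where 1 is 5 degrees, a list of three. A call has 1 to 5 rows; each row shifts and turns the pose as measured when the row begins, along the tool's axes as they then stand; what a row does not reach is not made up. A row lasts 1/10 s, in which the tool goes at most 50 mm and 8.59 degrees, less where a joint would pass 70% of its speed; a pose out of reach is approached as far as the arm can. A call with a number of a shift or a turn outside -1 to 1 is refused whole. A call with a gripper value outside its range is refused whole. The fingers move at their own pace and stop on an object; "squeeze" is the grip in N (left out, the last holds). Time passes only in rows, so rows that do not move let the fingers close. It gives the time, the measured TCP pose, the force and the opening at its end, in the units of the state.
- bot.observe(): the state, without advancing time (a new reading comes with each control period).
- bot.snapshot(name): name is "scene" or "top" or "wrist"; returns (picture, depth): 420x560x3 uint8, red, green, blue; 420x560 float32, mm along the optical axis (not along the pixel's ray), 0 where there is no reading.
- bot.camera_model(name): a dict with "mtx" (3x3 intrinsics, pixels), "k1" (the pictures are not rectified: a ray, as slopes to the right and down, at radius r is drawn at 1 + k1 r^2 times it, then the intrinsics apply), "extrinsics" (4x4, takes a point from world to camera coordinates); the wrist camera has in their place "tool_from_camera" (4x4, takes a point from camera to tool coordinates, whose origin is the TCP and whose axes are the flange's). Camera axes: x right, y up, looking along -z (the intrinsics and any distortion apply to the point x, -y, -z); pixel columns grow to the right and rows downward; lengths in mm; the calibration is good to about 2 mm. A picture is of the moment at which its call begins: read the wrist's pose just before it. camera_model takes no time and is no camera call.
- bot.hand_in(): hands the job in, once; it reports no verdict.
Trained networks look in the newest picture that a camera, given by its name, has taken for a name from the list of things; names that differ only in an ending like _2 or _b are one class to them, and where a whole thing is asked for, a point or a joint stands for the part that bears it (a point fixed in the world has none). Each returns a list of dicts, best first, with "score" (0 to 1); they miss things now and then, are a little off and sometimes report something else, mostly with a low value. They report only what shows in the picture. A call takes as long as a camera call.
- bot.find_in(camera, name): "rect" ([left, top, right, bottom] in pixels, round what is visible of it).
- bot.trace(camera, name): "pixels" (420x560 bool, what is visible of it) and "rect" ([left, top, right, bottom] in pixels, round what is visible of it).
The state is a dict: "time": time; "joint_positions": joint angles; "joint_vel": joint speeds; "effort": joint torques, N m; "ee_pos": TCP position; "tool_rot": TCP orientation; "contact_force": force on the tool from outside, world axes, zero at the start; "moment": the same for the moment, N m; "gripper_width": opening from 0.0 (shut) to 1.0 (fully open).
Only numpy, scipy, OpenCV 4.12 (cv2) and the standard library are available. Lean on these libraries where they do the work, as an engineer would, in place of code of your own. Each camera call takes 0.05 s, during which the arm holds its last target. There are 200 camera calls.

TASK

On the plant-culture bench, pick up the larger of the two loose lids by its vent stub and set it gently, without dropping it, onto the wide open jar, so that its underside boss sits inside the mouth and the lid rests level on the rim; then let go. The jar must stay standing where it is, and leave the smaller lid and the narrow open jar where they are.

Things in the scene. Friction and masses are not known exactly. Their poses are not given: they have to be found in the camera images.
- jar: The wide open jar, loose, clear glass with a grey plastic collar round its mouth and a white disc on its floor: 92 mm outside diameter, 110 mm tall, mouth 80 mm inside diameter, rim 6 mm thick, about 0.55 kg, empty. Origin at the centre of its underside, z up its axis. (Jars already covered stand elsewhere on the bench.)
- jar_rim (a point): Centre of the wide jar's mouth, level with the top of its rim, 110 mm above its underside.
- lid: The larger loose lid, white plastic, about 0.12 kg, right way up on the bench. From below: a tapered round boss 12 mm deep (48 mm diameter at its bottom, 58 at the plate), a flat round plate 108 mm across and 5 mm thick, and in the middle an upright grey vent stub to grip, 26 mm diameter, from 17 to 62 mm above the origin. Origin: centre of the boss's underside, z up. Yaw does not matter.
- lid_seat (a point): Point on the lid's axis level with the underside of the plate, 12 mm above the lid's origin: this face rests on the rim, so when seated it lies at the height of the jar's rim.
- small_lid: A smaller lid of the same kind and material lying on the bench, plate 70 mm diameter, stub also 26 mm diameter. Too small for the wide jar: to be left alone. Origin at the centre of its underside.
- narrow_jar: A narrow open jar of the same glass, 60 mm outside diameter, 105 mm tall, loose: to be left alone. Origin at the centre of its underside.

How it is judged (in metres and radians):
At the end, for the whole second after the job is handed in: The larger lid sits on the wide jar: within 14 mm of the mouth's centre, plate underside within 4 mm of the rim's height, lid and jar within 0.12 rad of upright, both under 20 mm/s; the wide jar, small lid and narrow jar each within 40 mm of where they began (horizontal distance between lid_seat and jar_rim below 0.014 m and z of lid_seat in the frame of jar_rim between -0.004 and 0.004 m and angle between each of lid, jar's own z axis and vertical below 0.12 rad and distance of each of jar, small_lid, narrow_jar from where it was at the start of the episode below 0.04 m and linear speed of each of lid, jar below 0.02 m/s); the robot touches nothing.
It fails at once if the larger lid is dropped onto the jar (faster than 0.6 m/s as it meets the rim, a fall of more than about 18 mm) (horizontal distance between lid_seat and jar_rim below 0.06 m and z of lid_seat in the frame of jar_rim below 0.02 m and linear speed of lid above 0.6 m/s).
It fails at once if the wide jar is tipped by more than 0.35 rad (20 degrees) (angle between jar's own z axis and vertical above 0.35 rad).
It fails at once if the small lid is moved by more than 40 mm (distance of small_lid from where it was at the start of the episode above 0.04 m).
It fails at once if the narrow jar is moved by more than 40 mm (distance of narrow_jar from where it was at the start of the episode above 0.04 m).
It also fails if it takes over 37 s, if anything falls off the work surface, if the arm or the gripper's body presses on something with over 40 N, if the wrist force passes 120 N, or if a joint passes its speed limit or range.

## Working session

There is one attempt and no reset: what is moved stays moved. The work goes in short steps, Python scripts to look and compute and a tool call to move; the robot and the scene stay as the last step left them, time stands still between calls to the robot, and variables do not carry over. Pictures are saved under pics/ and viewed, about 8 in all and at most 12, crops included, and the job is handed in when it is done.

Besides the shell and the picture viewer there is one more tool, called after ">>>" by a JSON object that holds its "fn" and its "kwargs". move_arm: Moves the arm, as the interface text tells. Its arguments: {"type":"object","properties":{"rows":{"type":"array","items":{"type":"object","properties":{"claw":{"type":"number"},"slide":{"type":"array","items":{"type":"number"}},"turn":{"type":"array","items":{"type":"number"}}}}},"squeeze":{"type":"number"}},"required":["rows"]}

```bash
mkdir -p pics
cat > h.py <<'E'
import numpy as np, cv2
from rig import bot
def pts(cam, mask, depth, st=None):
    m=bot.camera_model(cam); K=np.array(m["mtx"]); k1=m["k1"]
    v,u=np.nonzero(mask&(depth>0)); d=depth[v,u]
    p=np.stack([u,v],1).astype(float)[:,None]
    n=cv2.undistortPoints(p,K,np.array([k1,0,0,0,0.]))[:,0]
    c=np.stack([n[:,0]*d,-n[:,1]*d,-d,np.ones(len(d))])
    if "extrinsics" in m: return (np.linalg.inv(np.array(m["extrinsics"]))@c)[:3].T
    t=(np.array(m["tool_from_camera"])@c)[:3]
    return (np.array(st["tool_rot"])@t).T+np.array(st["ee_pos"])
def save(n,p): cv2.imwrite(f"pics/{n}.png",p[...,::-1])
E
python3 - <<'E'
from h import *
s=bot.observe(); print(s["time"],s["ee_pos"],np.round(s["tool_rot"],3).tolist(),s["contact_force"])
ims=[]
for c in ("top","scene"):
    p,d=bot.snapshot(c); q=p.copy()
    for nm,col in (("lid",(255,0,0)),("jar",(0,255,0)),("small_lid",(0,0,255)),("narrow_jar",(255,0,255))):
        for r in bot.trace(c,nm)[:3]:
            P=pts(c,r["pixels"],d)
            if len(P)==0: continue
            print(c,nm,round(r["score"],2),np.round(r["rect"]).tolist(),"lo",P.min(0).round(),"hi",P.max(0).round(),"med",np.median(P,0).round())
            x=[int(i) for i in r["rect"]]; cv2.rectangle(q,x[:2],x[2:],col,1)
    save(c+"0",q)
print(bot.observe()["time"])
E
```

```text
0.0 [142.21155948 607.97460662 221.46014155] [[0.974, -0.228, -0.0], [-0.228, -0.974, -0.002], [0.0, 0.002, -1.0]] [-0.01360486  0.95032031 -0.26149226]
top lid 0.95 [163.0, 243.0, 216.0, 297.0] lo [380. 133.  -4.] hi [488. 244.  65.] med [436. 184.  16.]
top jar 0.69 [338.0, 132.0, 391.0, 190.0] lo [ 600. -234.   -5.] hi [ 692. -114.  112.] med [ 652. -165.   45.]
top jar 0.67 [332.0, 256.0, 365.0, 293.0] lo [ 397. -173.   -3.] hi [ 464. -105.   64.] med [ 431. -136.   17.]
top small_lid 0.95 [335.0, 254.0, 367.0, 291.0] lo [ 397. -173.   11.] hi [ 464. -107.   64.] med [ 431. -137.   17.]
top small_lid 0.46 [340.0, 136.0, 393.0, 193.0] lo [ 600. -234.   -6.] hi [ 717. -114.  112.] med [ 653. -165.   43.]
top narrow_jar 0.63 [186.0, 120.0, 222.0, 160.0] lo [658. 126.  -3.] hi [719. 194. 107.] med [692. 158.  65.]
scene lid 0.86 [270.0, 171.0, 316.0, 211.0] lo [363. 134.  -4.] hi [492. 287.  63.] med [445. 179.  17.]
scene lid 0.57 [155.0, 238.0, 197.0, 278.0] lo [ 396. -172.   13.] hi [ 465. -105.   63.] med [ 439. -144.   17.]
scene jar 0.89 [219.0, 270.0, 290.0, 370.0] lo [ 534. -207.   -3.] hi [694. -44. 112.] med [ 653. -168.   71.]
scene small_lid 0.75 [157.0, 241.0, 196.0, 277.0] lo [ 396. -172.   -0.] hi [ 465. -105.   63.] med [ 440. -144.   17.]
scene narrow_jar 0.66 [369.0, 200.0, 406.0, 264.0] lo [597. 126.  -2.] hi [720. 320. 106.] med [694. 135.  72.]
0.5
```

Run:
```python
from h import *
a=cv2.imread("pics/top0.png");b=cv2.imread("pics/scene0.png")
cv2.imwrite("pics/both0.png",np.vstack([a[:, :],b])[:, :][60:720])
p,d=bot.snapshot("top"); s=bot.observe()
P=pts("top",np.ones(d.shape,bool),d)
def circ(cx,cy,z0,z1,r):
    Q=P[(np.hypot(P[:,0]-cx,P[:,1]-cy)<r)&(P[:,2]>z0)&(P[:,2]<z1)]
    c,rad=cv2.minEnclosingCircle(Q[:,:2].astype(np.float32)); print(len(Q),np.round(c,1),round(rad,1),Q[:,2].mean().round(1))
circ(434,186,12,21,70); circ(434,186,55,70,40)
circ(647,-165,104,118,70)
Q=P[(P[:,2]>100)]; 
for t in [(690,158)]: circ(*t,98,112,50)
```

```text
1957 [436.8 187.2] 54.5 16.4
153 [436.4 187.4] 13.6 60.8
477 [ 646.5 -160.4] 46.4 108.4
310 [688.2 156.9] 30.5 103.4
```

View pics/top0.png

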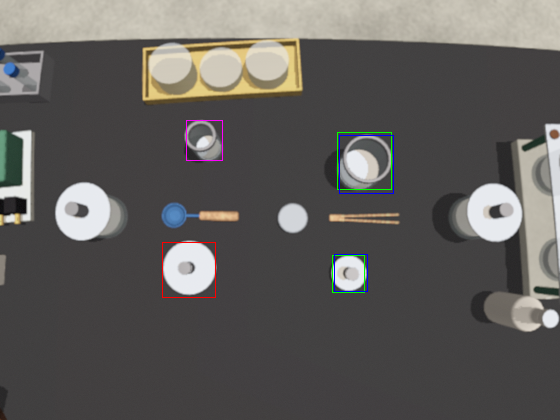

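View pics/scene0.png

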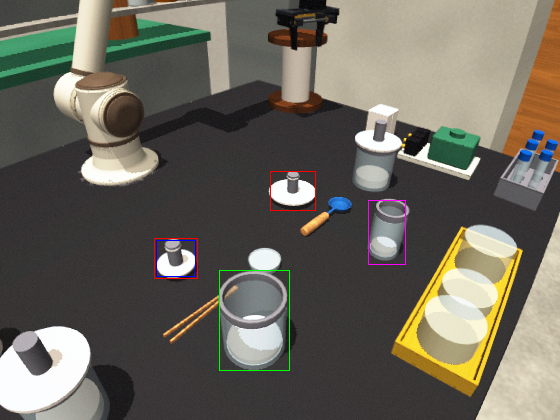

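The lid (189,268), wide jar (367,160), small lid (349,273) and narrow jar (203,138) in the top view agree with the network boxes. Lid is at about (436.6, 187.3) and the jar at about (646.5, -160.4). Setting out.

>>> {"fn": "move_arm", "kwargs": {"rows": [{"claw":1,"slide":[0.9,0.8,0]},{"claw":1,"slide":[1,0.9,0]},{"claw":1,"slide":[1,0.9,0]},{"claw":1,"slide":[1,0.9,0]},{"claw":1,"slide":[1,0.9,0]}], "squeeze": 25}}

```text
validation failed for argument at $.ro...
```

>>> {"fn": "move_arm", "kwargs": {"rows": [{"claw":1,"slide":[1,0.9,0]},{"claw":1,"slide":[1,0.9,0]},{"claw":1,"slide":[1,0.9,0]},{"claw":1,"slide":[1,0.9,0]},{"claw":1,"slide":[0.8,0.7,0]}]}}

```text
validation failed for argument at $.ro...
```

Probably "turn" is needed in every row.

>>> {"fn": "move_arm", "kwargs": {"rows": [{"claw":1,"slide":[0.9,0.8,0],"turn":[0,0,0]},{"claw":1,"slide":[1,0.9,0],"turn":[0,0,0]},{"claw":1,"slide":[1,0.9,0],"turn":[0,0,0]},{"claw":1,"slide":[1,0.9,0],"turn":[0,0,0]},{"claw":1,"slide":[1,0.9,0],"turn":[0,0,0]}], "squeeze": 25}}

```text
time: 1.05
ee_pos: [256.4, 445.5, 221.2]
tool_rot: [[0.975, -0.221, 0.001], [-0.221, -0.975, 0.001], [0.0, -0.001, -1.0]]
contact_force: [1.1, 0.7, 0.1]
gripper_width: 1.001
```

>>> {"fn": "move_arm", "kwargs": {"rows": [{"claw":1,"slide":[1,0.9,0],"turn":[0,0,0]},{"claw":1,"slide":[1,0.9,0],"turn":[0,0,0]},{"claw":1,"slide":[1,0.9,0],"turn":[0,0,0]},{"claw":1,"slide":[1,0.9,0],"turn":[0,0,0]},{"claw":1,"slide":[1,0.9,0],"turn":[0,0,0]}]}}

```text
time: 1.55
ee_pos: [376.6, 273.6, 222.8]
tool_rot: [[0.976, -0.218, 0.003], [-0.218, -0.976, 0.005], [0.002, -0.005, -1.0]]
contact_force: [0.3, 0.7, -0.3]
gripper_width: 1.0
```

>>> {"fn": "move_arm", "kwargs": {"rows": [{"claw":1,"slide":[0.9,0.8,0.6],"turn":[0,0,0]},{"claw":1,"slide":[0.9,0.8,0.6],"turn":[0,0,0]},{"claw":1,"slide":[0.5,0.5,0.6],"turn":[0,0,0]},{"claw":1,"slide":[0,0,0],"turn":[0,0,0]}]}}

```text
time: 1.95
ee_pos: [434.4, 191.4, 169.0]
tool_rot: [[0.975, -0.223, 0.007], [-0.223, -0.975, 0.009], [0.005, -0.01, -1.0]]
contact_force: [-0.1, -0.2, 0.4]
gripper_width: 1.002
```

```bash
cat > w.py <<'E'
import sys
from h import *
n,cx,cy,z0,z1,r=sys.argv[1],*map(float,sys.argv[2:])
s=bot.observe(); p,d=bot.snapshot("wrist"); save(n,p)
P=pts("wrist",np.ones(d.shape,bool),d,s)
Q=P[(np.hypot(P[:,0]-cx,P[:,1]-cy)<r)&(P[:,2]>z0)&(P[:,2]<z1)]
print(s["time"],s["ee_pos"],s["contact_force"],len(Q))
if len(Q)>5: print(cv2.minEnclosingCircle(Q[:,:2].astype(np.float32)),Q.min(0),Q.max(0),np.median(Q,0))
E
python3 w.py w1 436 187 50 75 30; python3 w.py w1b 436 187 10 24 75
```

```text
1.95 [434.37909286 191.3918151  169.03389418] [-0.13557786 -0.18407178  0.36309729] 672
((437.657470703125, 188.5970458984375), 13.434362411499023) [425.23085644 175.22319922  50.02733932] [450.73817376 202.01002135  64.15180879] [438.77596859 188.31696601  62.08615087]
2.0 [434.94155068 192.71363215 170.40610113] [-0.04739334  0.06583283  0.90512693] 7246
((437.5298767089844, 188.92091369628906), 53.96835708618164) [384.24129505 135.09548109  13.47962868] [491.10462043 242.40712171  23.92945419] [442.84753993 187.17717147  17.20259238]
```

View pics/w1.png

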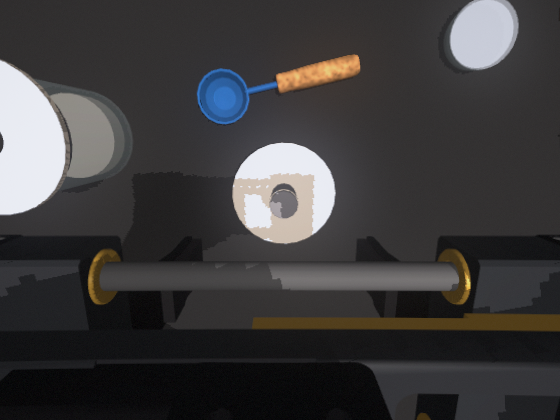

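The stub shows at (284,200) between the open fingers' lane, and the lid is at about (437.5, 188.7). Descending with small corrections, including a slight tilt fix.

>>> {"fn": "move_arm", "kwargs": {"rows": [{"claw":1,"slide":[0.1,0.1,0.8],"turn":[-0.1,-0.05,0]},{"claw":1,"slide":[0,0,0.8],"turn":[0,0,0]},{"claw":1,"slide":[0,0,0.8],"turn":[0,0,0]},{"claw":1,"slide":[0,0,0.4],"turn":[0,0,0]},{"claw":1,"slide":[0,0,0],"turn":[0,0,0]}]}}

```text
time: 2.55
ee_pos: [441.4, 199.9, 91.8]
tool_rot: [[0.977, -0.211, 0.019], [-0.211, -0.977, 0.015], [0.015, -0.018, -1.0]]
contact_force: [-0.9, 0.3, -0.5]
gripper_width: 1.0
```

>>> {"fn": "move_arm", "kwargs": {"rows": [{"claw":1,"slide":[0,0.4,0],"turn":[-0.2,-0.15,0]},{"claw":1,"slide":[0,0,0],"turn":[0,0,0]}]}}

```text
time: 2.75
ee_pos: [439.2, 189.8, 93.7]
tool_rot: [[0.978, -0.208, 0.004], [-0.208, -0.978, 0.001], [0.003, -0.002, -1.0]]
contact_force: [-0.2, -0.9, 0.1]
gripper_width: 1.002
```

>>> {"fn": "move_arm", "kwargs": {"rows": [{"claw":1,"slide":[-0.1,0.1,0.6],"turn":[-0.05,-0.04,0]},{"claw":1,"slide":[-0.05,0.1,0.6],"turn":[-0.05,-0.04,0]},{"claw":1,"slide":[0,0,0],"turn":[0,0,0]}]}}

```text
time: 3.05
ee_pos: [436.3, 187.2, 61.2]
tool_rot: [[0.978, -0.207, 0.003], [-0.207, -0.978, 0.001], [0.003, -0.001, -1.0]]
contact_force: [-0.4, -0.8, -0.9]
gripper_width: 1.004
```

>>> {"fn": "move_arm", "kwargs": {"rows": [{"claw":1,"slide":[0,0,0.5],"turn":[-0.03,-0.02,0]},{"claw":1,"slide":[0,0.05,0.5],"turn":[-0.03,-0.02,0]},{"claw":1,"slide":[0,0,0],"turn":[0,0,0]}]}}

```text
time: 3.35
ee_pos: [439.1, 188.1, 34.9]
tool_rot: [[0.979, -0.205, 0.006], [-0.205, -0.979, 0.001], [0.005, -0.003, -1.0]]
contact_force: [-0.1, -0.8, -0.2]
gripper_width: 1.001
```

>>> {"fn": "move_arm", "kwargs": {"rows": [{"claw":1,"slide":[-0.05,0,0.23],"turn":[-0.03,-0.05,0]},{"claw":1,"slide":[0,0,0],"turn":[0,0,0]}]}}

```text
time: 3.55
ee_pos: [439.1, 189.7, 29.9]
tool_rot: [[0.979, -0.205, 0.004], [-0.205, -0.979, 0.002], [0.003, -0.003, -1.0]]
contact_force: [-0.7, 0.3, 0.2]
gripper_width: 1.0
```

>>> {"fn": "move_arm", "kwargs": {"rows": [{"claw":-1,"slide":[0,0,0],"turn":[0,0,0]},{"claw":-1,"slide":[0,0,0],"turn":[0,0,0]},{"claw":-1,"slide":[0,0,0],"turn":[0,0,0]},{"claw":-1,"slide":[0,0,0],"turn":[0,0,0]},{"claw":-1,"slide":[0,0,0],"turn":[0,0,0]}], "squeeze": 25}}

```text
time: 4.05
ee_pos: [440.4, 190.9, 32.2]
tool_rot: [[0.979, -0.204, 0.008], [-0.204, -0.979, 0.005], [0.006, -0.007, -1.0]]
contact_force: [0.6, -0.4, -0.3]
gripper_width: 0.631
```

>>> {"fn": "move_arm", "kwargs": {"rows": [{"claw":-1,"slide":[0,0,0.06],"turn":[-0.05,-0.05,0]},{"claw":-1,"slide":[0,0,0],"turn":[0,0,0]},{"claw":-1,"slide":[0,0,0],"turn":[0,0,0]},{"claw":-1,"slide":[0,0,0],"turn":[0,0,0]},{"claw":-1,"slide":[0,0,0],"turn":[0,0,0]}]}}

```text
time: 4.55
ee_pos: [440.0, 190.4, 30.1]
tool_rot: [[0.979, -0.204, 0.001], [-0.204, -0.979, 0.0], [0.001, -0.0, -1.0]]
contact_force: [-0.8, 0.3, 1.2]
gripper_width: 0.291
```

Width 25 mm matches the stub. Lifting.

>>> {"fn": "move_arm", "kwargs": {"rows": [{"claw":-1,"slide":[0,0,0],"turn":[0,0,0]},{"claw":-1,"slide":[0,0,-0.3],"turn":[0,0,0]},{"claw":-1,"slide":[0,0,-0.6],"turn":[0,0,0]},{"claw":-1,"slide":[0,0,-0.6],"turn":[0,0,0]}]}}

```text
time: 4.95
ee_pos: [437.9, 188.8, 74.3]
tool_rot: [[0.979, -0.205, -0.005], [-0.205, -0.979, -0.004], [-0.004, 0.005, -1.0]]
contact_force: [0.8, 0.3, -1.5]
gripper_width: 0.29
```

>>> {"fn": "move_arm", "kwargs": {"rows": [{"claw":-1,"slide":[0,0,-0.8],"turn":[0.06,0.05,0]},{"claw":-1,"slide":[0,0,-0.8],"turn":[0.06,0.05,0]},{"claw":-1,"slide":[0,0,-0.8],"turn":[0.06,0.05,0]},{"claw":-1,"slide":[0,0,-0.8],"turn":[0.05,0.05,0]},{"claw":-1,"slide":[0,0,-0.4],"turn":[0,0,0]}]}}

```text
time: 5.45
ee_pos: [436.3, 188.0, 188.9]
tool_rot: [[0.979, -0.205, 0.017], [-0.206, -0.979, 0.014], [0.014, -0.017, -1.0]]
contact_force: [0.9, 0.6, -1.9]
gripper_width: 0.289
```

>>> {"fn": "move_arm", "kwargs": {"rows": [{"claw":-1,"slide":[0.4,0.4,0],"turn":[-0.2,-0.15,0]},{"claw":-1,"slide":[0.7,0.75,0],"turn":[0,0,0]},{"claw":-1,"slide":[0.8,0.85,0],"turn":[0,0,0]},{"claw":-1,"slide":[0.8,0.85,0],"turn":[0,0,0]},{"claw":-1,"slide":[0.8,0.85,0],"turn":[0,0,0]}]}}

```text
time: 5.95
ee_pos: [517.6, 57.8, 194.7]
tool_rot: [[0.98, -0.197, 0.007], [-0.197, -0.98, 0.007], [0.006, -0.008, -1.0]]
contact_force: [0.5, 1.4, -2.1]
gripper_width: 0.293
```

>>> {"fn": "move_arm", "kwargs": {"rows": [{"claw":-1,"slide":[0.8,0.85,0],"turn":[0,0,0]},{"claw":-1,"slide":[0.8,0.85,0],"turn":[0,0,0]},{"claw":-1,"slide":[0.8,0.85,0],"turn":[0,0,0]},{"claw":-1,"slide":[0.8,0.85,0],"turn":[0,0,0]}]}}

```text
time: 6.35
ee_pos: [592.6, -66.2, 195.6]
tool_rot: [[0.98, -0.197, 0.007], [-0.197, -0.98, 0.009], [0.005, -0.01, -1.0]]
contact_force: [0.3, 0.7, -1.3]
gripper_width: 0.293
```

```bash
cat > m.py <<'E'
import sys
from h import *
s=bot.observe(); e=np.array(s["ee_pos"]); R=np.array(s["tool_rot"]); print(s["time"],e.round(1),R[:,2].round(3))
for c in ("wrist","scene","top"):
    p,d=bot.snapshot(c); save(sys.argv[1]+c,p)
    P=pts(c,np.ones(d.shape,bool),d,s)
    r=np.hypot(P[:,0]-e[0],P[:,1]-e[1])
    Q=P[(r<64)&(r>22)&(abs(P[:,2]-(e[2]-15))<13)]   # plate top expected at tcp-13
    if len(Q)>30:
        A=np.c_[Q[:,:2]-e[:2],np.ones(len(Q))]; k=np.ones(len(Q),bool)
        for _ in range(4):
            f=np.linalg.lstsq(A[k],Q[k,2],rcond=None)[0]; k=abs(A@f-Q[:,2])<3
        print(c,"plate",k.sum(),"slope",f[:2].round(3),"z-tcp",(f[2]-e[2]).round(1),"ctr",np.round(cv2.minEnclosingCircle(Q[k,:2].astype(np.float32)),1) if 0 else cv2.minEnclosingCircle(Q[k,:2].astype(np.float32)))
    Q=P[(np.hypot(P[:,0]-647,P[:,1]+161)<58)&(abs(P[:,2]-110)<5)]
    if len(Q)>30: print(c,"rim",len(Q),cv2.minEnclosingCircle(Q[:,:2].astype(np.float32)),np.median(Q[:,2]))
E
python3 m.py m1; python3 -c "
import cv2,numpy as np
a=[cv2.imread(f'pics/m1{c}.png') for c in('wrist','scene')]
cv2.imwrite('pics/m1.png',cv2.resize(np.hstack(a),(800,300)))"
```

```text
6.35 [592.6 -66.2 195.6] [ 0.007  0.009 -1.   ]
wrist plate 10044 slope [0.008 0.01 ] z-tcp -12.9 ctr ((594.1089477539062, -65.58912658691406), 52.96746826171875)
wrist rim 3127 ((647.7120971679688, -159.5153350830078), 46.22051239013672) 109.85090281035816
scene plate 1859 slope [0.005 0.01 ] z-tcp -14.2 ctr ((593.1322631835938, -69.55906677246094), 54.507469177246094)
scene rim 899 ((647.3949584960938, -160.65609741210938), 46.41611862182617) 108.73282487866692
top plate 892 slope [0.005 0.007] z-tcp -14.8 ctr ((577.6444091796875, -62.306270599365234), 51.601558685302734)
top rim 50 ((634.986083984375, -171.6261749267578), 41.321407318115234) 108.39475232254182
```

View pics/m1.png

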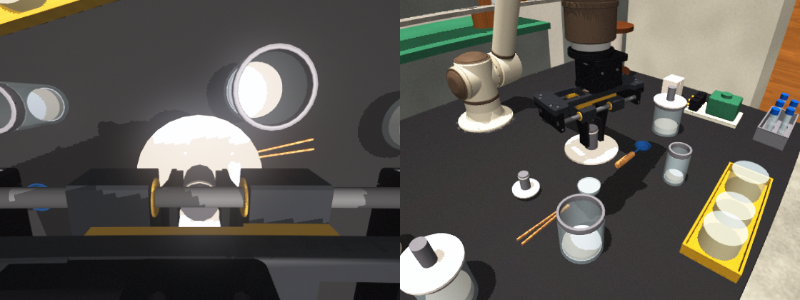

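In the wrist half the jar mouth shows at about (277,87) and the held lid at (200,155); the scene half shows the lid level in the grip, with rim clear. Jar is at (647.4, -160.2).

>>> {"fn": "move_arm", "kwargs": {"rows": [{"claw":-1,"slide":[0.7,0.8,0],"turn":[-0.1,-0.07,0]},{"claw":-1,"slide":[0.7,0.8,0],"turn":[0,0,0]},{"claw":-1,"slide":[0.6,0.7,0],"turn":[0,0,0]},{"claw":-1,"slide":[0.2,0.2,0.1],"turn":[0,0,0]},{"claw":-1,"slide":[0,0,0],"turn":[0,0,0]}]}}

```text
time: 7.0
ee_pos: [640.6, -151.1, 191.5]
tool_rot: [[0.981, -0.196, -0.005], [-0.196, -0.981, 0.004], [-0.006, -0.003, -1.0]]
contact_force: [-0.8, 0.7, -1.9]
gripper_width: 0.291
```

>>> {"fn": "move_arm", "kwargs": {"rows": [{"claw":-1,"slide":[0.28,0.25,0.3],"turn":[0,0,0]},{"claw":-1,"slide":[0,0.1,0.5],"turn":[-0.03,-0.02,0]},{"claw":-1,"slide":[0,0.1,0.3],"turn":[-0.03,-0.02,0]},{"claw":-1,"slide":[0,0,0],"turn":[0,0,0]}]}}

```text
time: 7.4
ee_pos: [644.2, -163.0, 155.3]
tool_rot: [[0.981, -0.193, -0.013], [-0.193, -0.981, 0.001], [-0.013, 0.002, -1.0]]
contact_force: [-0.0, -0.1, -2.4]
gripper_width: 0.292
```

```bash
python3 m.py m2
```

```text
7.4 [ 644.2 -163.   155.3] [-0.013  0.001 -1.   ]
wrist plate 10011 slope [-0.013  0.002] z-tcp -13.0 ctr ((644.404541015625, -162.1651611328125), 53.0868034362793)
wrist rim 103 ((689.5613403320312, -161.91685485839844), 19.169387817382812) 108.940008164076
scene plate 2748 slope [-0.017  0.006] z-tcp -13.6 ctr ((641.5177612304688, -162.17056274414062), 54.45865249633789)
scene rim 452 ((652.5595092773438, -163.83993530273438), 45.473114013671875) 108.81439066729857
top plate 1064 slope [-0.004 -0.003] z-tcp -12.4 ctr ((640.2006225585938, -161.81748962402344), 53.59128952026367)
```

View pics/m2scene.png

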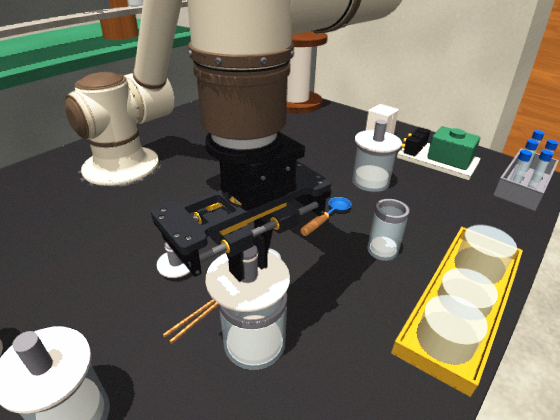

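The scene view shows the lid hovering level just over the jar at (252,280), about 5 mm short in x. Correcting and lowering slowly.

>>> {"fn": "move_arm", "kwargs": {"rows": [{"claw":-1,"slide":[0.13,-0.1,0.1],"turn":[0.02,0.15,0]},{"claw":-1,"slide":[0,0,0.2],"turn":[0,0.03,0]},{"claw":-1,"slide":[0,0,0.2],"turn":[0,0.03,0]},{"claw":-1,"slide":[0,0,0],"turn":[0,0,0]}]}}

```text
time: 7.95
ee_pos: [651.4, -160.2, 143.3]
tool_rot: [[0.981, -0.192, 0.015], [-0.192, -0.981, -0.002], [0.015, -0.001, -1.0]]
contact_force: [-0.4, -0.3, -2.1]
gripper_width: 0.291
```

>>> {"fn": "move_arm", "kwargs": {"rows": [{"claw":-1,"slide":[-0.1,0,0.05],"turn":[0,-0.12,0]},{"claw":-1,"slide":[0,0,0.15],"turn":[0,-0.02,0]}]}}

```text
time: 8.15
ee_pos: [648.6, -159.7, 137.7]
tool_rot: [[0.981, -0.191, 0.003], [-0.191, -0.981, 0.0], [0.003, -0.001, -1.0]]
contact_force: [-1.0, 0.3, -1.3]
gripper_width: 0.292
```

>>> {"fn": "move_arm", "kwargs": {"rows": [{"claw":-1,"slide":[0,0,0.12],"turn":[0,-0.02,0]},{"claw":-1,"slide":[0,0,0.1],"turn":[0,0,0]}]}}

```text
time: 8.35
ee_pos: [648.6, -159.8, 130.2]
tool_rot: [[0.981, -0.192, 0.001], [-0.192, -0.981, 0.0], [0.001, -0.001, -1.0]]
contact_force: [-0.2, -0.1, -0.6]
gripper_width: 0.293
```

>>> {"fn": "move_arm", "kwargs": {"rows": [{"claw":-1,"slide":[0,0,0.06],"turn":[0,0,0]},{"claw":-1,"slide":[0,0,0.04],"turn":[0,0,0]}]}}

```text
time: 8.55
ee_pos: [648.5, -159.8, 128.1]
tool_rot: [[0.982, -0.191, 0.001], [-0.191, -0.982, -0.0], [0.001, -0.0, -1.0]]
contact_force: [-3.7, 2.0, 7.8]
gripper_width: 0.291
```

Contact is felt at the expected height, so I'm opening.

>>> {"fn": "move_arm", "kwargs": {"rows": [{"claw":-1,"slide":[0,0,0],"turn":[0,0,0]},{"claw":1,"slide":[0,0,0],"turn":[0,0,0]},{"claw":1,"slide":[0,0,0],"turn":[0,0,0]},{"claw":1,"slide":[0,0,0],"turn":[0,0,0]},{"claw":1,"slide":[0,0,0],"turn":[0,0,0]}]}}

```text
time: 9.05
ee_pos: [649.7, -160.1, 129.2]
tool_rot: [[0.982, -0.191, 0.004], [-0.191, -0.982, -0.001], [0.005, -0.0, -1.0]]
contact_force: [-0.3, -0.6, 0.9]
gripper_width: 0.57
```

>>> {"fn": "move_arm", "kwargs": {"rows": [{"claw":1,"slide":[0,0,0],"turn":[0,0,0]},{"claw":1,"slide":[0,0,0],"turn":[0,0,0]},{"claw":1,"slide":[0,0,0],"turn":[0,0,0]}]}}

```text
time: 9.35
ee_pos: [649.8, -160.2, 129.2]
tool_rot: [[0.982, -0.191, 0.005], [-0.191, -0.982, -0.001], [0.005, -0.0, -1.0]]
contact_force: [-0.4, -0.4, 0.3]
gripper_width: 0.845
```

Clear of the stub on both sides; rising.

>>> {"fn": "move_arm", "kwargs": {"rows": [{"claw":1,"slide":[0,0,-0.2],"turn":[0,0,0]},{"claw":1,"slide":[0,0,-0.6],"turn":[0,0,0]},{"claw":1,"slide":[0,0,-0.8],"turn":[0,0,0]},{"claw":1,"slide":[0,0,-0.8],"turn":[0,0,0]},{"claw":1,"slide":[0,0,-0.8],"turn":[0,0,0]}]}}

```text
time: 9.85
ee_pos: [647.2, -160.0, 224.9]
tool_rot: [[0.982, -0.191, -0.005], [-0.191, -0.982, -0.0], [-0.005, 0.001, -1.0]]
contact_force: [0.1, 0.3, 0.0]
gripper_width: 0.994
```

>>> {"fn": "move_arm", "kwargs": {"rows": [{"claw":1,"slide":[-0.6,-0.5,-0.5],"turn":[0,0,0]},{"claw":1,"slide":[-0.8,-0.7,-0.3],"turn":[0,0,0]},{"claw":1,"slide":[-0.8,-0.7,0],"turn":[0,0,0]},{"claw":1,"slide":[-0.8,-0.7,0],"turn":[0,0,0]},{"claw":1,"slide":[0,0,0],"turn":[0,0,0]}]}}

```text
time: 10.35
ee_pos: [574.3, -64.7, 257.5]
tool_rot: [[0.981, -0.193, 0.009], [-0.193, -0.981, -0.001], [0.009, -0.001, -1.0]]
contact_force: [0.8, 0.3, 0.2]
gripper_width: 1.001
```

Run:
```python
from h import *
s=bot.observe(); print(s["time"],s["ee_pos"],s["contact_force"])
for c in ("wrist","scene","top"):
    p,d=bot.snapshot(c); save("f"+c,p); P=pts(c,np.ones(d.shape,bool),d,s)
    for nm,cx,cy,z0,z1,r in (("plate",647,-160,108,123,62),("stub",647,-160,150,168,30),("small",431,-139,12,22,50),("narrow",688,157,98,112,45)):
        Q=P[(np.hypot(P[:,0]-cx,P[:,1]-cy)<r)&(P[:,2]>z0)&(P[:,2]<z1)]
        if len(Q)<30: continue
        f=np.linalg.lstsq(np.c_[Q[:,:2]-[cx,cy],np.ones(len(Q))],Q[:,2],rcond=None)[0]
        o,ra=cv2.minEnclosingCircle(Q[:,:2].astype(np.float32)); print(c,nm,len(Q),np.round(o,1),round(ra,1),"medz",np.median(Q[:,2]).round(1),"fit",f.round(3))
```

```text
10.35 [574.34716472 -64.72475942 257.45692367] [0.81871337 0.29078948 0.22444372]
wrist plate 9597 [ 646.7 -158.4] 54.2 medz 115.2 fit [0.00000e+00 1.00000e-03 1.15227e+02]
wrist stub 964 [ 646.6 -158.4] 13.7 medz 160.1 fit [-1.00000e-03 -9.70000e-02  1.59884e+02]
wrist small 307 [ 432.7 -136.1] 34.6 medz 16.8 fit [-1.0000e-02 -2.0000e-02  1.7042e+01]
wrist narrow 1637 [690.  157.5] 30.5 medz 104.8 fit [ 3.00000e-03 -1.00000e-03  1.03902e+02]
scene plate 3466 [ 646.  -158.9] 54.4 medz 114.1 fit [-1.00000e-03 -2.00000e-03  1.14179e+02]
scene stub 337 [ 646.3 -159.4] 13.7 medz 158.7 fit [-1.26000e-01  1.20000e-01  1.57922e+02]
scene small 636 [ 431.1 -138.3] 35.4 medz 16.0 fit [-8.000e-03 -3.000e-03  1.613e+01]
scene narrow 320 [688.9 157.3] 31.6 medz 103.3 fit [-3.0000e-03  4.0000e-03  1.0261e+02]
top small 743 [ 430.1 -138.5] 35.5 medz 16.3 fit [3.0000e-03 4.0000e-03 1.6313e+01]
```

View pics/fscene.png

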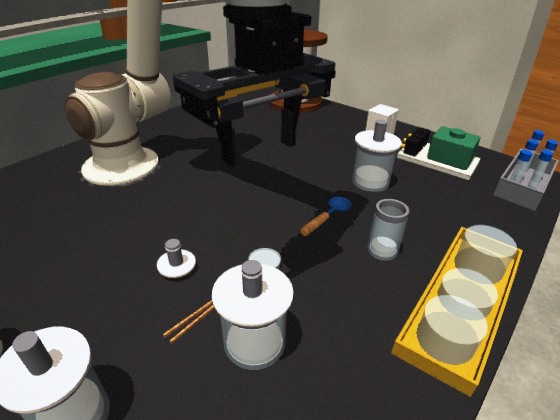

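The lid sits level on the jar at (253,293), with the plate top at z≈115, the rim plus 5 mm. The small lid (176,263) and narrow jar (389,230) haven't moved, and the arm is clear. Handing in.

```bash
python3 -c "
from rig import bot
print(bot.hand_in())"
```

```text
the job is handed in; nothing more can be done
None
```

I gripped the larger lid by its stub, lowered it onto the wide jar until contact (about 8 N), opened the gripper, backed off and handed in at about 10.5 s. The hand-in reported no verdict.

My last checks, from the depth images before handing in, all passed and none disagreed beyond about 2 mm:
- **Lid position:** its centre is at about (646.5, -158.8) mm. The jar mouth, measured before placing, was at (647.4, -160.2), so the lid is about 2 mm off centre.
- **Lid level:** the plate is tilted by no more than about 0.002 rad, and its top is at z ≈ 114–115 mm, which matches the rim plus the 5 mm plate.
- **Jar:** it stands upright in the last picture. Its mouth is now covered, so I could not re-measure its position directly.
- **Other objects:** the small lid and narrow jar are where they were, to within measurement error.
- **Arm:** it is clear, with no measurable contact force.

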